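# Gauge the depth of a blind bore

### The arm

A 6-joint arm with a two-finger parallel gripper is mounted at the origin on the work surface. World frame = base frame: x ahead of the robot, y to its left, z up, the work surface at z = 0. Lengths are in m, angles in rad, forces in N, time in s.
With the tool pointing down it reaches from about 0.375 to 0.975 m from the base axis. Payload 3.8 kg.
Tool frame: the origin (TCP) lies at the very end of the fingers, on their centre line; the grasp point (between the pads) lies behind it (bot.tcp_to_grasp is the y of the grasp point in the tool frame, in m); y points along the fingers, z is the direction in which the jaws open and shut, and the axes are right-handed (so a half turn about y gives the same grasp; the last joint's range is limited). The gripper opens to 85 mm and grips with 20 to 120 N. Pads are 22 mm wide; open, the fingers measure 114 mm over their backs; the gripper's body (76 mm by 85 mm) begins 54 mm behind the grasp point. The pads swing forward as they close: fully open they stand 13 mm farther back than shut.
Start: joints at [1.068, 0.264, 1.604, -0, 1.274, -0.037], TCP at [0.303, 0.603, 0.231] pointing down, gripper open.
Joint ranges: [-2.63, 2.63], [-0.94, 2.18], [0.31, 2.57], [-1.31, 4.45], [0, 2.66], [-2.55, 2.55]. Speed limits (rad/s): [2.57, 2.57, 3.14, 3.14, 3.14, 3.14].

### API

Orientations are given as a rotation vector (axis times angle).
In Python, from workcell import bot, optics, workorder gives the robot as it stands.
- The arm moves only by the shell command python3 -m handwheel 'ROWS' [FORCE]. ROWS is JSON, a list of rows, each a list of 7 numbers: the shift along the tool's x, y, z in m, then the turn, a rotation vector about the tool's x, y, z in rad, then the opening, from 0 (shut) to 1 (fully open). A call has 1 to 8 rows; each row shifts and turns the commanded pose from where the row before left it, along the tool's axes as they then stand; what a row does not reach is not made up. A row lasts 1/8 s, in which the tool goes at most 62.5 mm and 10.7 degrees, less where a joint would pass 70% of its speed; a pose out of reach is approached as far as the arm can. A call with a gripper value outside its range is refused whole. The fingers move at their own pace and stop on an object; FORCE is the grip in N (left out, the last holds). Time passes only in rows, so rows that do not move let the fingers close. It gives the time, the measured TCP pose, the force and the opening at its end, in the units of the state.
- bot.read_state(): the state, without advancing time (a new reading comes with each control period).
- optics.read_camera(name): name is "scene" or "top" or "wrist"; returns a dict with "image" (384x512x3 uint8, red, green, blue), "z_map" (384x512 float32, m along the optical axis (not along the pixel's ray), 0 where there is no reading), "mtx" (3x3 intrinsics, pixels), "dist" ([k1, k2, p1, p2, k3] as OpenCV has them; the pictures are not rectified), "world_from_camera" (4x4, takes a point from camera to world coordinates); the wrist camera has in their place "hand_eye" (4x4, takes a point from camera to tool coordinates, whose origin is the TCP and whose axes are the tool frame's). Camera axes: x right, y down, z forward; pixel columns grow to the right and rows downward; lengths in m; the calibration is good to about 2 mm. A picture is of the moment at which its call begins: read the wrist's pose just before it.
- workorder.finish_job(): hands the job in, once; it reports no verdict.
The state is a dict: "time": time; "q": joint angles; "joint_vel": joint speeds; "joint_torque": joint torques, N m; "tool_pos": TCP position; "tcp_rot": TCP orientation; "wrist_force": force on the tool from outside, world axes, zero at the start; "torque": the same for the moment, N m; "width": opening from 0.0 (shut) to 1.0 (fully open).
Only numpy, scipy, OpenCV 4.12 (cv2) and the standard library are available. Lean on these libraries where they do the work, as an engineer would, in place of code of your own. Each camera call takes 0.05 s, during which the arm holds its last target.

### The job

Take the depth gauge out of its stand and lower its rod into the blind bore of the aluminium bearing housing; when the stop ring meets the housing's face keep pushing the rod down through it until you feel the rod hit the bottom, and hold it there for a full second with a steady push of about 12 N in all, never letting the tip bear with 25 N or more. Then let go and leave the gauge standing upright in the bore with its stop ring still flat on the face, so that the depth can be read; do not disturb the parts lying around.

Things in the scene. Friction and masses are not known exactly. Their poses are not given: they have to be found in the camera images.
- gauge: Depth gauge, loose, about 130 mm tall overall, upright in its stand at the start. Origin at the centre of the rod's lower tip, z along the rod towards the head. Bright steel rod 12 mm in diameter; at the top a dark round grip head with thin bright bands, 24 mm in diameter, from 88 to 130 mm above the origin (the place to grip). With the stop ring it weighs about 0.2 kg.
- foot: The flat-ended tip of the gauge's rod, rigid with it: a steel pin 6 mm in diameter and 3 mm long, above which the rod widens in a cone to its full 12 mm at 10 mm above the end. Same origin and axes as the gauge.
- stop (a joint): The gauge's sliding stop, a plain steel ring 36 mm in diameter and 12 mm thick round the rod with a small dark side screw. Value in m: 0 when its underside is 16 mm above the rod's tip (its lowest place, where it is at the start), growing as it slides up towards the head, at most 0.052. It drags on the rod with about 4 N and otherwise stays where it is put.
- stop_face (a point): Centre of the stop ring's underside, on the rod's axis; z up along the rod.
- bore_mouth (a point): Centre of the mouth of the blind bore, in the plane of the flat top face of the housing, 80 mm above the bench; z up. The bore is vertical, 14 mm in diameter, with a flat rigid floor. Its depth is not known beforehand: anything from 34 to 58 mm.
- housing: Cast aluminium bearing housing fixed to the bench: a round upright body 64 mm in diameter and 80 mm tall on a three-lobed flange (130 mm over the lobes, 12 mm thick) with dark bolt heads. Origin at the centre of its underside, below the bore.
- stand: Stand for the gauge, fixed to the bench: a black plastic cylinder 54 mm in diameter and 40 mm tall on a 90 mm square foot, with an upright hole 16 mm in diameter and 16 mm deep in which the rod's tip stands, the stop ring resting on its top. Origin at the centre of its underside.
- bottle: Bystander, loose: yellow plastic bottle, 64 mm in diameter, 170 mm tall. Origin at the centre of its underside.
- small_carton: Bystander, loose: small red carton, 60 x 90 x 45 mm. Origin at the centre of its underside.
- bearing: Bystander, loose: steel ball bearing lying flat, 72 mm in diameter, 18 mm thick. Origin at the centre of its underside.
- seal_ring: Bystander, loose: black rubber seal ring lying flat, 52 mm in diameter, 8 mm thick. Origin at the centre of its underside.
Mind the look-alikes: they are no part of the job. Leave any green or orange look-alike of the gauge alone.

How it is judged:
On the way, in this order (a step that is already met when the one before it is completed fails the run):
1. the gauge is lifted clear of its stand (height (world z) of gauge above 0.06 m), for 0.1 s.
2. the rod is in the bore and pressed on its bottom, the tip bearing with 3 to 25 N, for 0.8 s (horizontal distance between gauge and bore_mouth below 0.004 m and z of gauge in the frame of bore_mouth below -0.03 m and angle between gauge's own z axis and vertical below 0.08 rad and contact force between foot and anything else above 3 N), for 0.8 s.
At the end, for the whole second after the job is handed in: The gauge stands released and at rest in the bore: rod tip within 4 mm of the bore's axis and at least 30 mm below the face, rod within 0.08 rad of upright, underside of the stop ring within 2 mm of the housing's face and slid at least 14 mm up the rod (horizontal distance between gauge and bore_mouth below 0.004 m and z of gauge in the frame of bore_mouth below -0.03 m and angle between gauge's own z axis and vertical below 0.08 rad and z of stop_face in the frame of bore_mouth between -0.002 and 0.002 m and value of joint stop above 0.014 m and linear speed of gauge below 0.01 m/s and contact force between the fingers and gauge below 0.05 N); the robot touches nothing.
It fails at once if the rod's tip bears on something with 25 N or more (contact force between foot and anything else above 25 N).
It fails at once if a bystander is moved by more than 20 mm (distance of any of bottle, small_carton, bearing, seal_ring from where it was at the start of the episode above 0.02 m).
It also fails if it takes over 72 s, if anything falls off the work surface, if the arm or the gripper's body presses on something with over 40 N, if the wrist force passes 120 N, or if a joint passes its speed limit or range.

## Working session

There is one attempt and no reset: what is moved stays moved. The work goes in short steps, Python scripts to look and compute and a shell command to move; the robot and the scene stay as the last step left them, time stands still between calls to the robot, and variables do not carry over. Pictures are saved under pics/ and viewed, and the job is handed in when it is done.

```bash
ls; mkdir -p pics; python3 - <<'E'
from workcell import bot, optics, workorder
import cv2
print(bot.read_state()); print(bot.tcp_to_grasp)
for n in ["scene","top"]:
    c=optics.read_camera(n); cv2.imwrite(f"pics/{n}0.png",c["image"][:,:,::-1])
    print(n,c["mtx"].tolist(),c["dist"],c["world_from_camera"].tolist())
E
```

```text
pics
{'time': 0.0, 'q': array([ 1.06809405e+00,  2.64723990e-01,  1.60537193e+00, -2.11311445e-05,
        1.27368594e+00, -3.68784101e-02]), 'joint_vel': array([ 0.0017983 , -0.00023938,  0.00152367,  0.00041842, -0.00020062,
        0.00041157]), 'joint_torque': array([-1.89577531e-04, -5.15111482e+01, -3.67316329e+01,  3.37115296e-05,
        1.30880196e-02, -2.03004385e-05]), 'tool_pos': array([0.30282792, 0.60244717, 0.22998279]), 'tcp_rot': array([-1.54188429,  0.36580541, -0.3649126 ]), 'wrist_force': array([ 0.24710579, -0.12585492, -0.1831779 ]), 'torque': array([ 0.01855602, -0.0616187 ,  0.00374015]), 'width': 0.9978507664303481}
-0.0187
scene [[407.0562261491483, 0.0, 257.86792036335305], [0.0, 407.0562261491483, 191.12546124156387], [0.0, 0.0, 1.0]] [0.00428342 0.         0.         0.         0.        ] [[-0.8234336449064734, 0.33004289904987477, -0.46155034094104397, 1.0254033223835133], [0.5672600326201147, 0.497692668639029, -0.6561387528372242, 0.5609747628349937], [0.01315628472883511, -0.8021057862711849, -0.5970370338617345, 0.6687752639738458], [0.0, 0.0, 0.0, 1.0]]
top [[421.38268596446625, 0.0, 252.791564109833], [0.0, 421.38268596446625, 193.10199943883774], [0.0, 0.0, 1.0]] [-0.05091878  0.          0.          0.          0.        ] [[-0.027259546494829354, -0.9959794908399091, 0.08533329333368, 0.46960814963920455], [-0.9996283613117949, 0.027180319514424952, -0.002090333033186097, -0.06927655398884179], [-0.0002374573479490421, -0.08535856171099306, -0.9963502695120018, 1.3499708595059083], [0.0, 0.0, 0.0, 1.0]]
```

View pics/scene0.png

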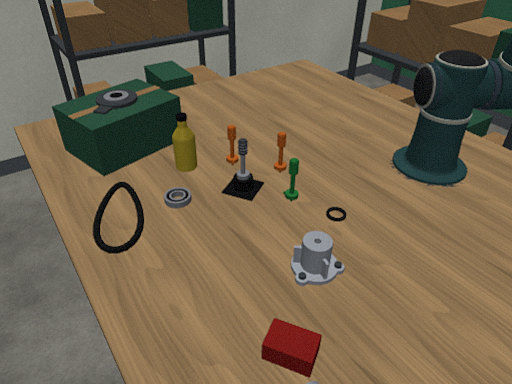

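View pics/top0.png

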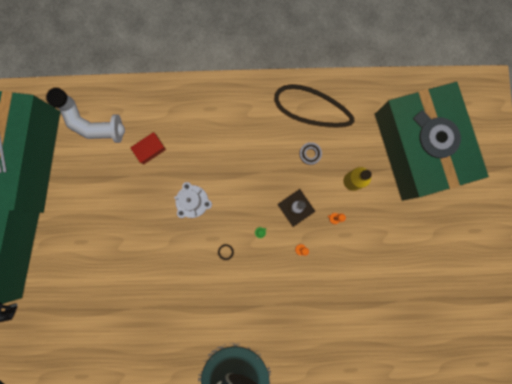

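Candidates for the gauge in the scene image: dark head and steel rod in the black stand (243,150), orange look-alikes (232,143) and (281,150), and a green look-alike (293,178). The description fits the one at (243,150), which is (298,207) in the top view. I'll check it in a close crop.

```bash
cat > h.py <<'E'
import numpy as np, cv2
def world(c,u,v,z=None,d=None,T=None):
    T=c["world_from_camera"] if T is None else T
    p=cv2.undistortPoints(np.array([[[u,v]]],float),c["mtx"],c["dist"])[0,0]
    r=T[:3,:3]@np.array([p[0],p[1],1]); o=T[:3,3]
    if d is None: d=(z-o[2])/r[2]
    return o+r*d
E
python3 - <<'E'
from workcell import optics
import cv2,numpy as np
from h import *
s=optics.read_camera("scene"); t=optics.read_camera("top")
a=s["image"][115:215,205:315]; b=t["image"][160:260,160:350]
A=cv2.resize(a,None,fx=5,fy=5,interpolation=2); cv2.imwrite("pics/c1.png",A[:,:,::-1])
B=cv2.resize(b,None,fx=4,fy=4,interpolation=2); cv2.imwrite("pics/c2.png",B[:,:,::-1])
for u,v in [(298,207),(188,200),(191,199),(200,200)]: print(u,v,t["z_map"][v,u],world(t,u,v,d=t["z_map"][v,u]))
for u,v in [(243,140),(317,240),(310,240)]: print(u,v,world(s,u,v,d=s["z_map"][v,u]))
E
```

```text
298 207 1.1975534 [ 0.52893068 -0.19922103  0.15338406]
188 200 1.322192 [0.56640027 0.1320209  0.03080311]
191 199 1.2715013 [0.56545278 0.11514015 0.08163371]
200 200 1.3164333 [0.56496243 0.093556   0.0365404 ]
243 140 [ 0.53563938 -0.20471068  0.15430589]
317 240 [0.56036948 0.11958206 0.07502427]
310 240 [0.57728295 0.11593236 0.0810664 ]
```

View pics/c1.png

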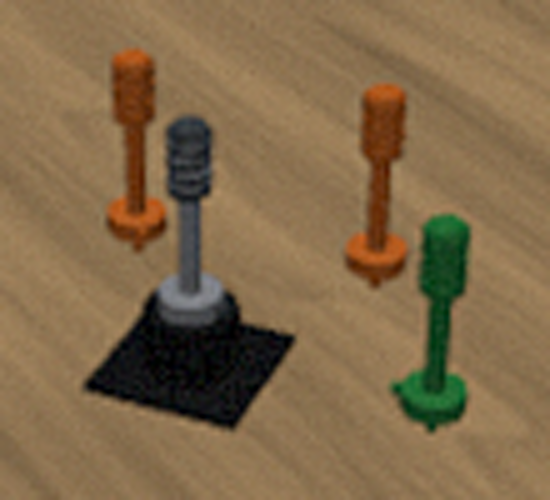

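View pics/c2.png

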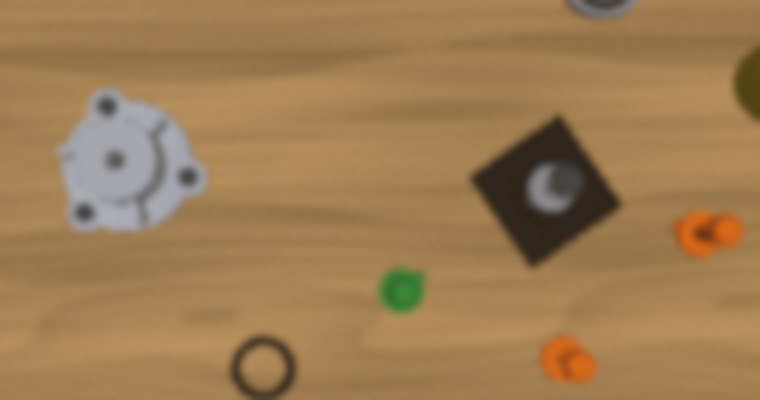

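The crop confirms it: dark banded head on a steel rod with a steel ring, standing in the black stand. The bore mouth is at about (188.4,199.4) in the top image and the head's centre at about (300.9,204.9).

```bash
python3 - <<'E'
from workcell import bot,optics
from h import *
from scipy.spatial.transform import Rotation as R
s=optics.read_camera("scene"); t=optics.read_camera("top")
print("bore",world(t,188.4,199.4,z=.08)); print("gauge",world(t,300.9,204.9,z=.154))
print("bore s",world(s,205+0,0+115,z=.08)*0, world(s,318,240.5,z=.08), "head s",world(s,205+189/5-.4,115+125/5-.4,z=.154))
for n,u,v,z in [("green",260,232,.13),("or1",304,251,.13),("or2",340,217,.13),("seal",226,252,0),("bearing",311,154,.018),("bottle",366,175,.17),("standcorners",160+560/4,160+117/4,.0),("sc2",160+472/4,160+178/4,0),("sc3",160+532/4,160+267/4,0),("sc4",160+621/4,160+204/4,0)]: print(n,world(t,u,v,z=z).round(3))
st=bot.read_state(); print(R.from_rotvec(st["tcp_rot"]).as_matrix().round(3))
E
```

```text
bore [0.56457669 0.12327519 0.08      ]
gauge [ 0.53464561 -0.20762321  0.154     ]
bore s [ 0. -0.  0.] [0.56352587 0.12558718 0.08      ] head s [ 0.53551183 -0.2077282   0.154     ]
green [ 0.461 -0.09   0.13 ]
or1 [ 0.403 -0.215  0.13 ]
or2 [ 0.498 -0.323  0.13 ]
seal [0.4   0.018 0.   ]
bearing [ 0.704 -0.262  0.018]
bottle [ 0.613 -0.394  0.17 ]
standcorners [ 0.594 -0.224  0.   ]
sc2 [ 0.546 -0.152  0.   ]
sc3 [ 0.474 -0.198  0.   ]
sc4 [ 0.522 -0.271  0.   ]
[[ 0.893 -0.     0.449]
 [-0.449 -0.001  0.893]
 [-0.    -1.    -0.001]]
```

```bash
python3 -m handwheel '[[0.04,0,-0.0435,0,0,0,1],[0.04,0,-0.0435,0,0,0,1],[0.04,0,-0.0435,0,0,0,1],[0.04,0,-0.0435,0,0,0,1],[0.04,0,-0.0435,0,0,0,1],[0.04,0,-0.0435,0,0,0,1],[0.04,0,-0.0435,0,0,0,1],[0.04,0,-0.0435,0,0,0,1]]' 40
python3 -m handwheel '[[0.04,0,-0.0435,0,0,0,1],[0.04,0,-0.0435,0,0,0,1],[0.04,0,-0.0435,0,0,0,1],[0.04,0,-0.0435,0,0,0,1],[0.04,0,-0.0435,0,0,0,1],[0,0,0,0,0,0,1]]'
cat > w.py <<'E'
import sys
from workcell import bot,optics
from h import *
from scipy.spatial.transform import Rotation as R
st=bot.read_state(); M=R.from_rotvec(st["tcp_rot"]).as_matrix()
c=optics.read_camera("wrist"); T=np.eye(4);T[:3,:3]=M;T[:3,3]=st["tool_pos"]; Tw=T@c["hand_eye"]
np.savez(sys.argv[1]+".npz",Tw=Tw,M=M,p=st["tool_pos"],**{k:c[k] for k in("image","z_map","mtx","dist")})
cv2.imwrite(f"pics/{sys.argv[1]}.png",c["image"][:,:,::-1])
print(st["time"],st["tool_pos"].round(4),M.round(3).tolist(),st["wrist_force"].round(2)); print(c["hand_eye"].round(3).tolist())
E
python3 w.py w1
```

```text
time: 1.3
tool_pos: [0.433, 0.1467, 0.2316]
tcp_rot: [-1.539, 0.364, -0.366]
wrist_force: [1.5, 0.7, -0.4]
width: 1.001
time: 2.05
tool_pos: [0.5144, -0.1394, 0.2313]
tcp_rot: [-1.54, 0.369, -0.37]
wrist_force: [-0.1, 0.2, 1.1]
width: 1.0
2.05 [ 0.5144 -0.1394  0.2313] [[0.891, 0.0, 0.454], [-0.454, -0.001, 0.891], [0.001, -1.0, -0.001]] [-0.09  0.23  1.15]
[[0.0, 0.966, 0.26, -0.063], [0.001, -0.26, 0.966, -0.142], [1.0, -0.0, -0.001, -0.001], [0.0, 0.0, 0.0, 1.0]]
```

View pics/w1.png

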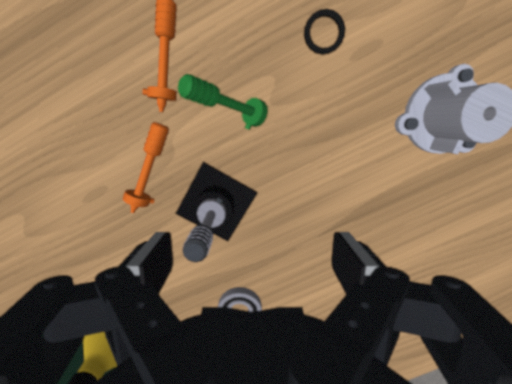

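The wrist view shows the gauge in its stand with its head end near (195,250), the housing with its bore near (489,114), and the look-alikes clear of the gripper's path. I'll enlarge it to measure.

```bash
python3 - <<'E'
from h import *
d=np.load("w1.npz"); im=d["image"]
a=cv2.resize(im[190:270,165:245],None,fx=6,fy=6,interpolation=2); b=cv2.resize(im[74:154,432:512],None,fx=4,fy=4,interpolation=2)
o=np.zeros((480,800,3),np.uint8); o[:,:480]=a;o[:320,480:]=b; cv2.imwrite("pics/w1c.png",o[:,:,::-1])
E
```

```text
(no output)
```

View pics/w1c.png

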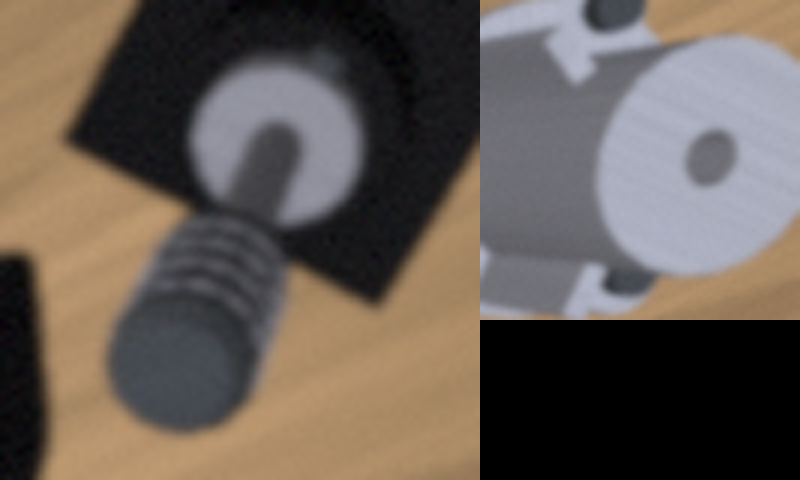

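```bash
python3 - <<'E'
from h import *
d=dict(np.load("w1.npz")); T=d["Tw"]
h=world(d,194.6,249.9,z=.154,T=T); r=world(d,210.6,213.4,z=.052,T=T); b=world(d,489.4,113.1,z=.08,T=T)
print(h,r,b,b-h); 
for q in(h,r): print(d["M"].T@(np.array([q[0],q[1],.114])-d["p"]))
E
```

```text
[ 0.53521418 -0.21041736  0.154     ] [ 0.53612287 -0.21186066  0.052     ] [0.56578121 0.12041221 0.08      ] [ 0.03056703  0.33082957 -0.074     ]
[ 0.05063676  0.11740541 -0.05372773]
[ 0.05210137  0.11740735 -0.05460166]
```

```bash
python3 -m handwheel '[[0.0255,0,-0.027,0,0,0,1],[0.0255,0,-0.027,0,0,0,1],[0,0.02,0,0,0,0,1],[0,0.02,0,0,0,0,1],[0,0.02,0,0,0,0,1],[0,0,0,0,0,0,1]]'
python3 w.py w2
```

```text
time: 2.85
tool_pos: [0.5329, -0.2049, 0.168]
tcp_rot: [-1.539, 0.369, -0.36]
wrist_force: [-0.1, -0.1, -0.3]
width: 1.004
2.85 [ 0.5329 -0.2049  0.168 ] [[0.894, -0.005, 0.448], [-0.448, 0.002, 0.894], [-0.006, -1.0, -0.0]] [-0.1  -0.08 -0.28]
[[0.0, 0.966, 0.26, -0.063], [0.001, -0.26, 0.966, -0.142], [1.0, -0.0, -0.001, -0.001], [0.0, 0.0, 0.0, 1.0]]
```

View pics/w2.png

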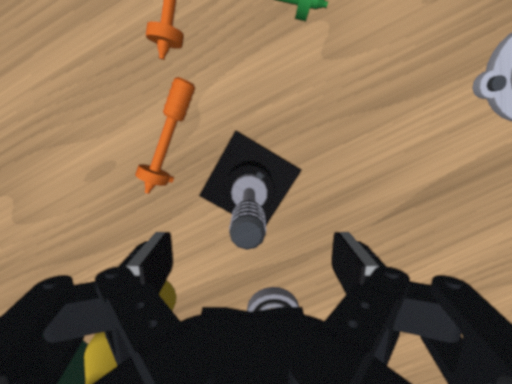

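```bash
python3 - <<'E'
from workcell import bot
from h import *
d=dict(np.load("w2.npz")); T=d["Tw"]
h=world(d,248,232.5,z=.154,T=T); print(h, d["M"].T@(np.array([h[0],h[1],.114])-d["p"]), bot.read_state()["tool_pos"], bot.read_state()["joint_vel"])
im=cv2.resize(d["image"][150:260,200:300],None,fx=5,fy=5,interpolation=2); cv2.imwrite("pics/w2c.png",im[:,:,::-1])
E
```

```text
[ 0.53599857 -0.21097047  0.154     ] [ 0.00578419  0.05400618 -0.00401804] [ 0.53400011 -0.20559438  0.16967654] [-0.00504604 -0.0172254  -0.04096393  0.00176443  0.00129077 -0.00244707]
```

View pics/w2c.png

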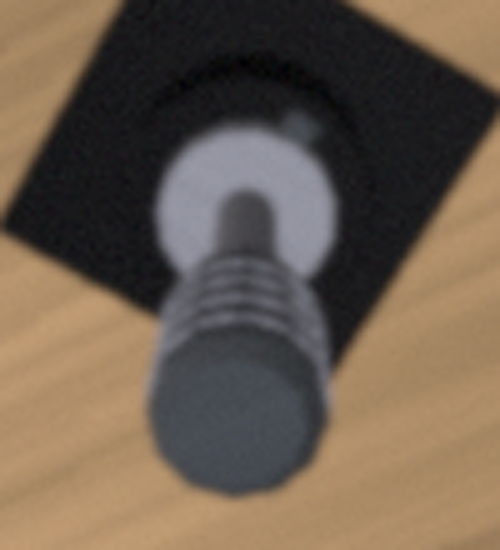

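```bash
python3 -m handwheel '[[0.0045,0,-0.004,0,0,0,1],[0,0.018,0,0,0,0,1],[0,0.018,0,0,0,0,1],[0,0.018,0,0,0,0,1],[0,0,0,0,0,0,1],[0,0,0,0,0,0,1]]'
python3 w.py w3
```

```text
time: 3.65
tool_pos: [0.5374, -0.2125, 0.1171]
tcp_rot: [-1.54, 0.365, -0.365]
wrist_force: [-0.1, -0.2, -0.0]
width: 1.003
3.65 [ 0.5374 -0.2125  0.1171] [[0.893, -0.0, 0.449], [-0.449, 0.0, 0.893], [-0.0, -1.0, 0.0]] [-0.07 -0.17 -0.04]
[[0.0, 0.966, 0.26, -0.063], [0.001, -0.26, 0.966, -0.142], [1.0, -0.0, -0.001, -0.001], [0.0, 0.0, 0.0, 1.0]]
```

View pics/w3.png

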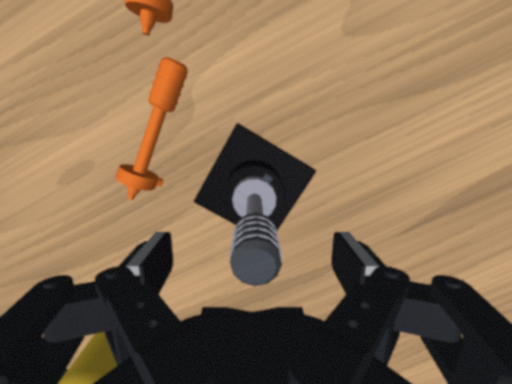

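```bash
python3 -m handwheel '[[0,0.003,0,0,0,0,0.4],[0,0,0,0,0,0,0],[0,0,0,0,0,0,0],[0,0,0,0,0,0,0],[0,0,0,0,0,0,0],[0,0,0,0,0,0,0]]' 60
python3 -m handwheel '[[0,0,0,0,0,0,0],[0,0,0,0,0,0,0]]' 
python3 w.py w4
```

```text
time: 4.45
tool_pos: [0.5375, -0.2124, 0.1146]
tcp_rot: [-1.54, 0.365, -0.366]
wrist_force: [-0.4, 1.7, 1.1]
width: 0.264
time: 4.7
tool_pos: [0.5376, -0.2125, 0.1146]
tcp_rot: [-1.54, 0.365, -0.366]
wrist_force: [0.5, 1.6, 2.5]
width: 0.266
4.7 [ 0.5376 -0.2125  0.1146] [[0.893, 0.001, 0.449], [-0.449, -0.0, 0.893], [0.0, -1.0, 0.0]] [0.53 1.6  2.55]
[[0.0, 0.966, 0.26, -0.063], [0.001, -0.26, 0.966, -0.142], [1.0, -0.0, -0.001, -0.001], [0.0, 0.0, 0.0, 1.0]]
```

View pics/w4.png

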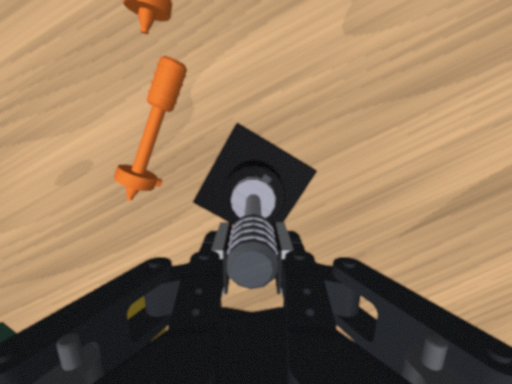

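Gripped. I'll lift it straight up.

```bash
python3 -m handwheel '[[0,-0.006,0,0,0,0,0],[0,-0.015,0,0,0,0,0],[0,-0.02,0,0,0,0,0],[0,-0.02,0,0,0,0,0],[0,-0.02,0,0,0,0,0],[0,-0.02,0,0,0,0,0],[0,0,0,0,0,0,0],[0,0,0,0,0,0,0]]' 
python3 w.py w5; python3 - <<'E'
from h import *
d=np.load("w5.npz"); im=d["image"]
cv2.imwrite("pics/w5c.png",cv2.resize(im[150:300,190:320],None,fx=4,fy=4,interpolation=2)[:,:,::-1])
E
```

```text
time: 5.75
tool_pos: [0.537, -0.2123, 0.2149]
tcp_rot: [-1.54, 0.366, -0.365]
wrist_force: [-0.7, 0.2, -2.3]
width: 0.268
5.75 [ 0.537  -0.2123  0.2149] [[0.893, -0.001, 0.449], [-0.449, 0.0, 0.893], [-0.001, -1.0, -0.0]] [-0.71  0.22 -2.27]
[[0.0, 0.966, 0.26, -0.063], [0.001, -0.26, 0.966, -0.142], [1.0, -0.0, -0.001, -0.001], [0.0, 0.0, 0.0, 1.0]]
```

View pics/w5c.png

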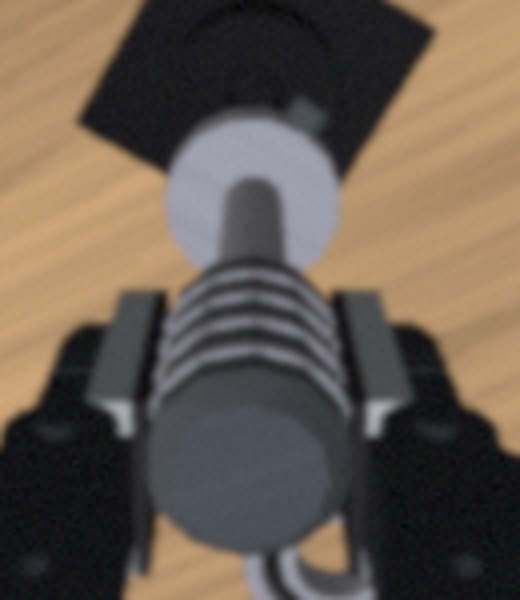

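```bash
python3 - <<'E'
from h import *
d=dict(np.load("w5.npz")); H=np.linalg.inv(np.block([[d["M"],d["p"][:,None]],[np.zeros((1,3)),1]]))@d["Tw"]
def tool(u,v,y):
    p=cv2.undistortPoints(np.array([[[u,v]]],float),d["mtx"],d["dist"])[0,0]; r=H[:3,:3]@np.array([*p,1]); return H[:3,3]+r*(y-H[1,3])/r[1]
print(tool(249.4,269.1,-.0394),tool(253.1,199.4,.0626))
print(d["z_map"][269,249], d["z_map"][188,253], H[:3,3]+H[:3,:3]@(np.linalg.inv(d["mtx"])@[253,188,1])*d["z_map"][188,253])
E
```

```text
[-0.00075615 -0.0394     -0.00258893] [-0.00176857  0.0626     -0.00062391]
0.11590145 0.21175373 [-0.01114413  0.06286707 -0.00070983]
```

```bash
python3 -m handwheel '[[-0.008,0,0.026,0,0,0,0],[-0.0142,0,0.0519,0,0,0,0],[-0.0142,0,0.0519,0,0,0,0],[-0.0142,0,0.0519,0,0,0,0],[-0.0142,0,0.0519,0,0,0,0],[-0.0142,0,0.0519,0,0,0,0],[-0.008,0,0.026,0,0,0,0],[0,0,0,0,0,0,0]]' 
python3 -m handwheel '[[0,0,0,0,0,0,0],[0,0,0,0,0,0,0],[0,0,0,0,0,0,0]]' 
python3 w.py w6; python3 - <<'E'
from h import *
d=np.load("w6.npz"); im=d["image"]
cv2.imwrite("pics/w6c.png",cv2.resize(im[80:280,160:340],None,fx=3,fy=3,interpolation=2)[:,:,::-1])
E
```

```text
time: 6.8
tool_pos: [0.5988, 0.107, 0.2136]
tcp_rot: [-1.541, 0.365, -0.361]
wrist_force: [-0.9, 0.1, -2.2]
width: 0.264
time: 7.18
tool_pos: [0.5994, 0.1038, 0.2152]
tcp_rot: [-1.54, 0.367, -0.366]
wrist_force: [1.7, -0.4, -2.8]
width: 0.267
7.175 [0.5994 0.1038 0.2152] [[0.893, -0.0, 0.451], [-0.451, -0.0, 0.893], [-0.0, -1.0, -0.0]] [ 1.65 -0.37 -2.77]
[[0.0, 0.966, 0.26, -0.063], [0.001, -0.26, 0.966, -0.142], [1.0, -0.0, -0.001, -0.001], [0.0, 0.0, 0.0, 1.0]]
```

View pics/w6c.png

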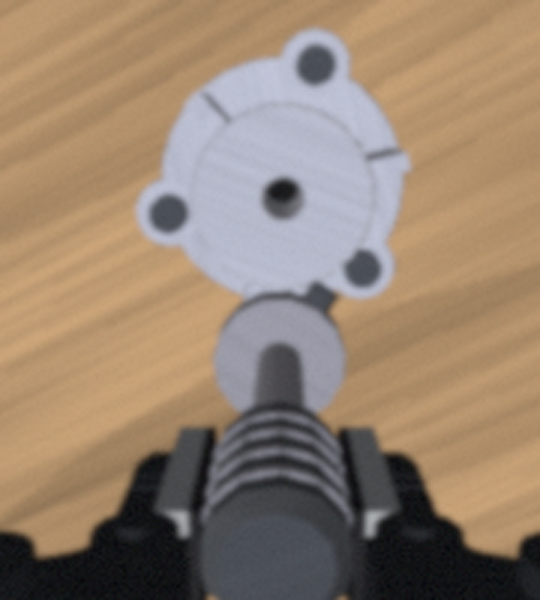

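```bash
python3 - <<'E'
from h import *
d=dict(np.load("w6.npz")); H=np.linalg.inv(np.block([[d["M"],d["p"][:,None]],[np.zeros((1,3)),1]]))@d["Tw"]
def tool(u,v,y):
    p=cv2.undistortPoints(np.array([[[u,v]]],float),d["mtx"],d["dist"])[0,0]; r=H[:3,:3]@np.array([*p,1]); return H[:3,3]+r*(y-H[1,3])/r[1]
z=d["z_map"][140:145,230:240].mean(); print(z,H[:3,3]+H[:3,:3]@(np.linalg.inv(d["mtx"])@[235,142.5,1])*z)
b=tool(254.0,145.8,.1352);r=tool(253.0,200.8,.0626); print(b,r,b-r)
# ellipse fits
g=cv2.cvtColor(d["image"],cv2.COLOR_RGB2GRAY)
sub=cv2.resize(g[130:162,236:272],None,fx=6,fy=6,interpolation=2)
_,m=cv2.threshold(sub,120,255,cv2.THRESH_BINARY_INV)
for c in cv2.findContours(m,0,1)[0]:
    if len(c)>20: e=cv2.fitEllipse(c); print(e,236+(e[0][0]+.5)/6-.5,130+(e[0][1]+.5)/6-.5)
cv2.imwrite("pics/b6.png",np.hstack([sub,m]))
E
```

```text
0.27408743 [-0.0409693   0.13542856 -0.01901437]
[-0.03766184  0.1352      0.00053475] [-0.00059199  0.0626     -0.0007    ] [-0.03706985  0.0726      0.00123474]
((108.08238983154297, 95.18495178222656), (72.19454956054688, 79.47654724121094), 19.09336280822754) 253.59706497192383 145.44749196370444
```

View pics/b6.png

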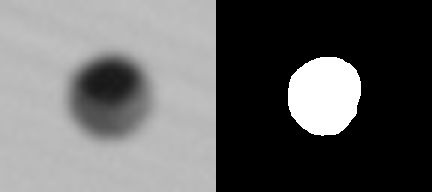

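```bash
python3 -m handwheel '[[-0.0186,0,0.0004,0,0,0,0],[-0.0186,0,0.0004,0,0,0,0],[0,0.017,0,0,0,0,0],[0,0.017,0,0,0,0,0],[0,0,0,0,0,0,0],[0,0,0,0,0,0,0],[0,0,0,0,0,0,0],[0,0,0,0,0,0,0]]' 
python3 w.py w7; python3 - <<'E'
from h import *
from workcell import optics
s=optics.read_camera("scene"); t=optics.read_camera("top")
a=cv2.resize(s["image"][180:290,270:370],None,fx=5,fy=5,interpolation=2)
d=np.load("w7.npz"); im=d["image"]
b=cv2.resize(im[130:280,200:300],None,fx=3,fy=3,interpolation=2)
o=np.zeros((550,800,3),np.uint8);o[:,:500]=a;o[:450,500:]=b
cv2.imwrite("pics/w7c.png",o[:,:,::-1])
E
```

```text
time: 8.22
tool_pos: [0.5672, 0.1223, 0.1819]
tcp_rot: [-1.539, 0.365, -0.366]
wrist_force: [-0.6, -0.2, -2.7]
width: 0.266
8.225 [0.5672 0.1223 0.1819] [[0.893, 0.001, 0.449], [-0.449, 0.0, 0.893], [0.001, -1.0, 0.001]] [-0.65 -0.19 -2.66]
[[0.0, 0.966, 0.26, -0.063], [0.001, -0.26, 0.966, -0.142], [1.0, -0.0, -0.001, -0.001], [0.0, 0.0, 0.0, 1.0]]
```

View pics/w7c.png

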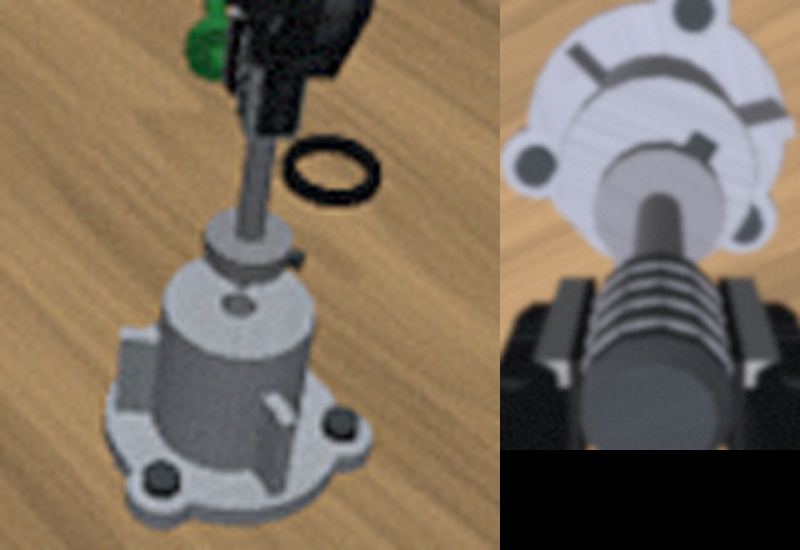

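```bash
python3 - <<'E'
from h import *
from workcell import optics
s=optics.read_camera("scene"); 
def proj(P):
    Ti=np.linalg.inv(s["world_from_camera"]); 
    return cv2.projectPoints(np.array([P],float),cv2.Rodrigues(Ti[:3,:3])[0],Ti[:3,3],s["mtx"],s["dist"])[0].ravel()
im=cv2.resize(s["image"][195:255,300:340],None,fx=10,fy=10,interpolation=2)
b=world(s,270+(238.5)/5-.4,180+(305)/5-.4,z=.08); print(b)
for h in (.0113,.016+.0113,.028+.0113,.06,.08,.095):
    p=proj(b+[0,0,h]); q=tuple(((p-[300,195]+.5)*10).astype(int).tolist()); print(h,p.round(1),q); cv2.circle(im,q,3,(255,0,0),1)
cv2.imwrite("pics/s8.png",im[:,:,::-1])
E
```

```text
[0.56494484 0.12500038 0.08      ]
0.0113 [317.8 236.6] (183, 421)
0.027299999999999998 [318.6 230.9] (191, 363)
0.0393 [319.2 226.5] (197, 319)
0.06 [320.3 218.7] (208, 242)
0.08 [321.4 211. ] (218, 164)
0.095 [322.2 205. ] (226, 105)
```

View pics/s8.png

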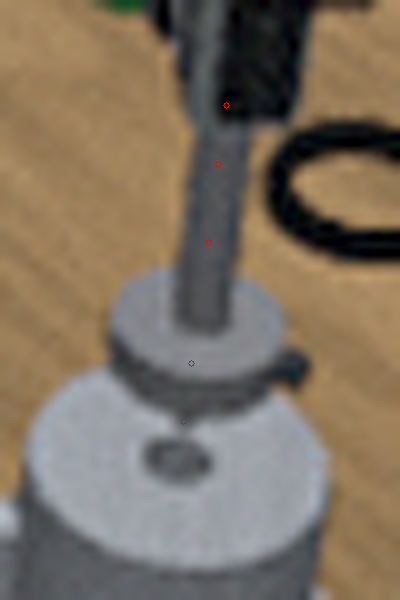

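The projected bore axis (red dots) runs along the rod, and the tip point at (183,421) falls on the visible pin, so the gauge is aligned. I'll lower it carefully, watching the force.

```bash
python3 -m handwheel '[[0,0.003,0,0,0,0,0],[0,0.003,0,0,0,0,0],[0,0.002,0,0,0,0,0],[0,0.001,0,0,0,0,0],[0,0.001,0,0,0,0,0],[0,0.001,0,0,0,0,0],[0,0.001,0,0,0,0,0],[0,0,0,0,0,0,0]]' 
python3 -m handwheel '[[0,0.001,0,0,0,0,0],[0,0.001,0,0,0,0,0],[0,0.001,0,0,0,0,0],[0,0,0,0,0,0,0]]'
```

```text
time: 9.43
tool_pos: [0.5665, 0.1223, 0.1692]
tcp_rot: [-1.54, 0.365, -0.365]
wrist_force: [0.0, 0.5, -2.4]
width: 0.271
time: 9.93
tool_pos: [0.5665, 0.1223, 0.1661]
tcp_rot: [-1.54, 0.365, -0.365]
wrist_force: [-0.5, 0.5, -2.6]
width: 0.262
```

```bash
python3 -m handwheel '[[0,0.001,0,0,0,0,0],[0,0.001,0,0,0,0,0],[0,0.001,0,0,0,0,0],[0,0,0,0,0,0,0]]' 
python3 -m handwheel '[[0,0.001,0,0,0,0,0],[0,0.001,0,0,0,0,0],[0,0.001,0,0,0,0,0],[0,0,0,0,0,0,0]]'
python3 w.py w8; python3 - <<'E'
from h import *
from workcell import optics
s=optics.read_camera("scene")
a=cv2.resize(s["image"][190:260,290:340],None,fx=8,fy=8,interpolation=2)
cv2.imwrite("pics/s9.png",a[:,:,::-1])
E
```

```text
time: 10.42
tool_pos: [0.5665, 0.1223, 0.1631]
tcp_rot: [-1.54, 0.365, -0.365]
wrist_force: [0.3, -0.6, -3.0]
width: 0.27
time: 10.92
tool_pos: [0.5665, 0.1223, 0.1601]
tcp_rot: [-1.54, 0.365, -0.365]
wrist_force: [-1.1, 1.0, -2.1]
width: 0.266
10.925 [0.5665 0.1223 0.1601] [[0.893, -0.0, 0.449], [-0.449, -0.0, 0.893], [-0.0, -1.0, -0.0]] [-1.06  0.98 -2.14]
[[0.0, 0.966, 0.26, -0.063], [0.001, -0.26, 0.966, -0.142], [1.0, -0.0, -0.001, -0.001], [0.0, 0.0, 0.0, 1.0]]
```

View pics/s9.png

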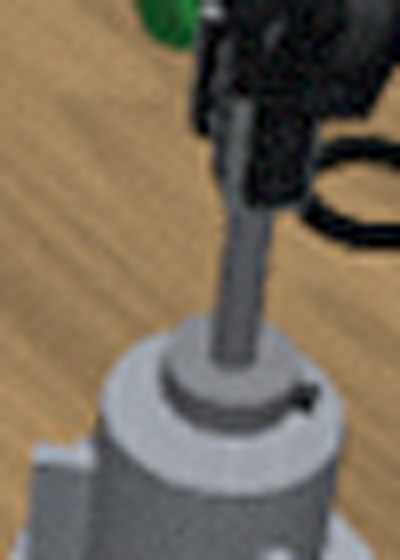

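```bash
python3 -m handwheel '[[0,0.0015,0,0,0,0,0],[0,0.0015,0,0,0,0,0],[0,0.0015,0,0,0,0,0],[0,0.0015,0,0,0,0,0],[0,0.0015,0,0,0,0,0],[0,0,0,0,0,0,0]]' 
python3 -m handwheel '[[0,0.0015,0,0,0,0,0],[0,0.0015,0,0,0,0,0],[0,0,0,0,0,0,0]]' 
python3 -m handwheel '[[0,0.0015,0,0,0,0,0],[0,0.0015,0,0,0,0,0],[0,0.0015,0,0,0,0,0],[0,0,0,0,0,0,0]]' 
```

```text
time: 11.78
tool_pos: [0.5667, 0.1223, 0.1532]
tcp_rot: [-1.54, 0.365, -0.365]
wrist_force: [-1.3, 0.2, 2.2]
width: 0.265
time: 12.15
tool_pos: [0.5667, 0.1224, 0.1497]
tcp_rot: [-1.54, 0.365, -0.365]
wrist_force: [-0.6, -0.1, 1.4]
width: 0.263
time: 12.65
tool_pos: [0.5666, 0.1224, 0.145]
tcp_rot: [-1.54, 0.365, -0.365]
wrist_force: [-0.4, 0.3, 0.9]
width: 0.268
```

```bash
python3 -m handwheel '[[0,0.0015,0,0,0,0,0],[0,0.0015,0,0,0,0,0],[0,0.001,0,0,0,0,0],[0,0.001,0,0,0,0,0],[0,0.0005,0,0,0,0,0],[0,0.0005,0,0,0,0,0],[0,0,0,0,0,0,0]]' 
python3 -m handwheel '[[0,0.0003,0,0,0,0,0],[0,0.0003,0,0,0,0,0]]'
```

```text
time: 13.52
tool_pos: [0.5667, 0.1224, 0.1393]
tcp_rot: [-1.54, 0.365, -0.365]
wrist_force: [-0.5, 0.5, 1.4]
width: 0.27
time: 13.78
tool_pos: [0.5667, 0.1224, 0.1387]
tcp_rot: [-1.54, 0.365, -0.365]
wrist_force: [0.2, 1.6, 2.3]
width: 0.268
```

```bash
python3 -m handwheel '[[0,0.0004,0,0,0,0,0],[0,0.0004,0,0,0,0,0]]'
```

```text
time: 14.02
tool_pos: [0.5667, 0.1224, 0.1379]
tcp_rot: [-1.54, 0.365, -0.365]
wrist_force: [0.3, 1.3, 2.9]
width: 0.265
```

```bash
python3 -m handwheel '[[0,0.0004,0,0,0,0,0],[0,0.0004,0,0,0,0,0]]'
```

```text
time: 14.28
tool_pos: [0.5667, 0.1224, 0.1371]
tcp_rot: [-1.54, 0.365, -0.365]
wrist_force: [-0.4, 2.7, 1.7]
width: 0.269
```

```bash
cat > g.py <<'E'
# stop guard: measures only; non-zero exit when the upward force shows bottom contact
from workcell import bot
import sys
s=bot.read_state(); sys.exit(1 if s["wrist_force"][2]>4.5 else 0)
E
python3 -m handwheel '[[0,0.0004,0,0,0,0,0],[0,0.0004,0,0,0,0,0]]' && python3 g.py && python3 -m handwheel '[[0,0.0004,0,0,0,0,0],[0,0.0004,0,0,0,0,0]]' && python3 g.py && python3 -m handwheel '[[0,0.0004,0,0,0,0,0],[0,0.0004,0,0,0,0,0]]' && python3 g.py && python3 -m handwheel '[[0,0.0004,0,0,0,0,0],[0,0.0004,0,0,0,0,0]]' && python3 g.py && python3 -m handwheel '[[0,0.0004,0,0,0,0,0],[0,0.0004,0,0,0,0,0]]' && python3 g.py && python3 -m handwheel '[[0,0.0004,0,0,0,0,0],[0,0.0004,0,0,0,0,0]]'
```

```text
time: 14.52
tool_pos: [0.5667, 0.1224, 0.1363]
tcp_rot: [-1.54, 0.365, -0.365]
wrist_force: [0.1, 1.6, 2.5]
width: 0.266
time: 14.78
tool_pos: [0.5667, 0.1224, 0.1355]
tcp_rot: [-1.54, 0.365, -0.365]
wrist_force: [0.3, 1.3, 2.2]
width: 0.268
time: 15.02
tool_pos: [0.5667, 0.1224, 0.1347]
tcp_rot: [-1.54, 0.365, -0.365]
wrist_force: [-0.1, 2.1, 2.1]
width: 0.264
time: 15.28
tool_pos: [0.5667, 0.1224, 0.1339]
tcp_rot: [-1.54, 0.365, -0.365]
wrist_force: [-0.1, 1.6, 2.3]
width: 0.266
time: 15.52
tool_pos: [0.5667, 0.1224, 0.1331]
tcp_rot: [-1.54, 0.365, -0.365]
wrist_force: [-0.1, 2.0, 2.3]
width: 0.262
time: 15.78
tool_pos: [0.5667, 0.1224, 0.1323]
tcp_rot: [-1.54, 0.365, -0.365]
wrist_force: [0.3, 2.7, 1.9]
width: 0.262
```

A side force of about 2 N in +y is building up, so I'll ease 0.3 mm that way and continue.

```bash

python3 -m handwheel '[[-0.0001,0.0003,0.0003,0,0,0,0],[0,0.0003,0,0,0,0,0]]' && python3 g.py && python3 -m handwheel '[[0,0.0004,0,0,0,0,0],[0,0.0004,0,0,0,0,0]]' && python3 g.py && python3 -m handwheel '[[0,0.0004,0,0,0,0,0],[0,0.0004,0,0,0,0,0]]' && python3 g.py && python3 -m handwheel '[[0,0.0004,0,0,0,0,0],[0,0.0004,0,0,0,0,0]]' && python3 g.py && python3 -m handwheel '[[0,0.0004,0,0,0,0,0],[0,0.0004,0,0,0,0,0]]' && python3 g.py && python3 -m handwheel '[[0,0.0004,0,0,0,0,0],[0,0.0004,0,0,0,0,0]]'
```

```text
time: 16.02
tool_pos: [0.5666, 0.1225, 0.1316]
tcp_rot: [-1.54, 0.365, -0.365]
wrist_force: [-0.1, 0.4, 1.9]
width: 0.268
time: 16.27
tool_pos: [0.5667, 0.1225, 0.1309]
tcp_rot: [-1.54, 0.365, -0.365]
wrist_force: [0.5, 0.2, 2.3]
width: 0.264
time: 16.52
tool_pos: [0.5667, 0.1225, 0.13]
tcp_rot: [-1.54, 0.365, -0.365]
wrist_force: [-0.0, 0.4, 2.1]
width: 0.266
time: 16.77
tool_pos: [0.5666, 0.1225, 0.1292]
tcp_rot: [-1.54, 0.365, -0.365]
wrist_force: [0.1, -0.8, 2.1]
width: 0.261
time: 17.02
tool_pos: [0.5666, 0.1226, 0.1284]
tcp_rot: [-1.54, 0.365, -0.365]
wrist_force: [-0.3, -0.2, 2.6]
width: 0.265
time: 17.27
tool_pos: [0.5666, 0.1226, 0.1276]
tcp_rot: [-1.54, 0.365, -0.365]
wrist_force: [-0.7, -0.6, 1.2]
width: 0.266
```

Side force is gone. Continuing.

```bash

python3 -m handwheel '[[0,0.0004,0,0,0,0,0],[0,0.0004,0,0,0,0,0]]' && python3 g.py && python3 -m handwheel '[[0,0.0004,0,0,0,0,0],[0,0.0004,0,0,0,0,0]]' && python3 g.py && python3 -m handwheel '[[0,0.0004,0,0,0,0,0],[0,0.0004,0,0,0,0,0]]' && python3 g.py && python3 -m handwheel '[[0,0.0004,0,0,0,0,0],[0,0.0004,0,0,0,0,0]]' && python3 g.py && python3 -m handwheel '[[0,0.0004,0,0,0,0,0],[0,0.0004,0,0,0,0,0]]' && python3 g.py && python3 -m handwheel '[[0,0.0004,0,0,0,0,0],[0,0.0004,0,0,0,0,0]]' && python3 g.py && python3 -m handwheel '[[0,0.0004,0,0,0,0,0],[0,0.0004,0,0,0,0,0]]' && python3 g.py && python3 -m handwheel '[[0,0.0004,0,0,0,0,0],[0,0.0004,0,0,0,0,0]]'
```

```text
time: 17.52
tool_pos: [0.5666, 0.1226, 0.1268]
tcp_rot: [-1.54, 0.365, -0.365]
wrist_force: [-0.3, 0.4, 2.9]
width: 0.267
time: 17.77
tool_pos: [0.5666, 0.1226, 0.126]
tcp_rot: [-1.54, 0.365, -0.365]
wrist_force: [-0.0, 0.4, 1.8]
width: 0.264
time: 18.02
tool_pos: [0.5666, 0.1226, 0.1252]
tcp_rot: [-1.54, 0.365, -0.365]
wrist_force: [0.4, -0.7, 3.2]
width: 0.267
time: 18.27
tool_pos: [0.5666, 0.1226, 0.1244]
tcp_rot: [-1.54, 0.365, -0.365]
wrist_force: [0.1, -1.1, 1.1]
width: 0.266
time: 18.52
tool_pos: [0.5666, 0.1226, 0.1236]
tcp_rot: [-1.54, 0.365, -0.365]
wrist_force: [0.4, -1.4, 2.3]
width: 0.262
time: 18.77
tool_pos: [0.5667, 0.1226, 0.1228]
tcp_rot: [-1.54, 0.365, -0.365]
wrist_force: [0.7, -1.3, 2.8]
width: 0.263
time: 19.02
tool_pos: [0.5666, 0.1226, 0.122]
tcp_rot: [-1.54, 0.365, -0.365]
wrist_force: [-0.3, -1.3, 2.6]
width: 0.264
time: 19.27
tool_pos: [0.5666, 0.1226, 0.1212]
tcp_rot: [-1.54, 0.365, -0.365]
wrist_force: [0.2, -0.9, 1.9]
width: 0.268
```

```bash

python3 -m handwheel '[[0,0.0004,-0.0001,0,0,0,0],[0,0.0004,0,0,0,0,0]]' && python3 g.py && python3 -m handwheel '[[0,0.0004,0,0,0,0,0],[0,0.0004,0,0,0,0,0]]' && python3 g.py && python3 -m handwheel '[[0,0.0004,0,0,0,0,0],[0,0.0004,0,0,0,0,0]]' && python3 g.py && python3 -m handwheel '[[0,0.0004,0,0,0,0,0],[0,0.0004,0,0,0,0,0]]' && python3 g.py && python3 -m handwheel '[[0,0.0004,0,0,0,0,0],[0,0.0004,0,0,0,0,0]]' && python3 g.py && python3 -m handwheel '[[0,0.0004,0,0,0,0,0],[0,0.0004,0,0,0,0,0]]' && python3 g.py && python3 -m handwheel '[[0,0.0004,0,0,0,0,0],[0,0.0004,0,0,0,0,0]]'
```

```text
time: 19.52
tool_pos: [0.5666, 0.1226, 0.1205]
tcp_rot: [-1.54, 0.365, -0.365]
wrist_force: [-0.6, -1.1, 2.8]
width: 0.265
time: 19.77
tool_pos: [0.5667, 0.1226, 0.1197]
tcp_rot: [-1.54, 0.365, -0.365]
wrist_force: [0.7, -0.7, 2.0]
width: 0.267
time: 20.02
tool_pos: [0.5666, 0.1226, 0.1189]
tcp_rot: [-1.54, 0.365, -0.365]
wrist_force: [0.5, -1.3, 1.3]
width: 0.266
time: 20.27
tool_pos: [0.5666, 0.1226, 0.1181]
tcp_rot: [-1.54, 0.365, -0.365]
wrist_force: [-0.0, -0.3, 2.3]
width: 0.265
time: 20.52
tool_pos: [0.5667, 0.1226, 0.1173]
tcp_rot: [-1.54, 0.365, -0.365]
wrist_force: [0.4, 0.6, 1.6]
width: 0.268
time: 20.78
tool_pos: [0.5667, 0.1226, 0.1165]
tcp_rot: [-1.54, 0.365, -0.365]
wrist_force: [0.1, 0.1, 2.5]
width: 0.265
time: 21.02
tool_pos: [0.5667, 0.1226, 0.1157]
tcp_rot: [-1.54, 0.365, -0.365]
wrist_force: [0.5, 0.4, 1.7]
width: 0.268
```

```bash

python3 w.py w10 >/dev/null; python3 - <<'E'
from h import *
from workcell import optics
s=optics.read_camera("scene")
a=cv2.resize(s["image"][190:260,290:340],None,fx=8,fy=8,interpolation=2)
b=cv2.resize(np.load("w10.npz")["image"][150:290,200:300],None,fx=4,fy=4,interpolation=2)
cv2.imwrite("pics/s10.png",np.hstack([a[:,:400],b[:560]])[:,:,::-1])
E
```

```text
(no output)
```

View pics/s10.png

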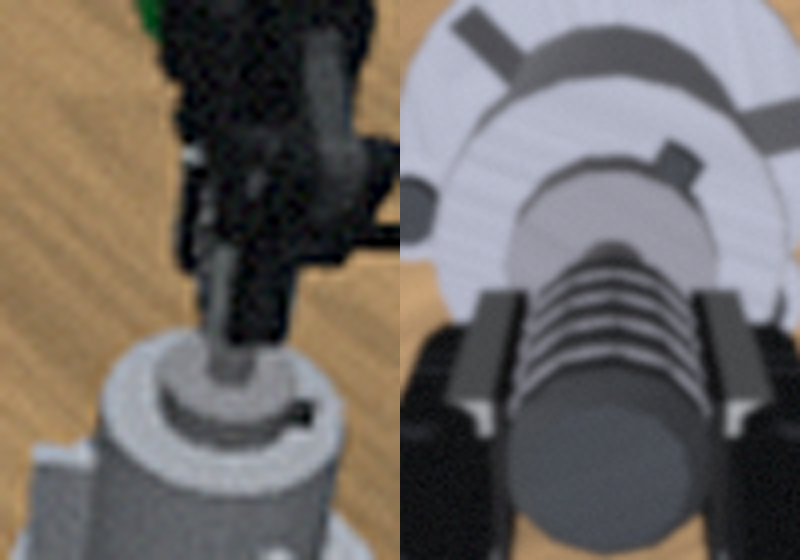

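The ring sits on the face, the rod is going through it, and the gauge hasn't slipped in the grip. Continuing.

```bash

python3 -m handwheel '[[0,0.0003,0,0,0,0,0],[0,0.0003,0,0,0,0,0]]' && python3 g.py && python3 -m handwheel '[[0,0.0003,0,0,0,0,0],[0,0.0003,0,0,0,0,0]]' && python3 g.py && python3 -m handwheel '[[0,0.0003,0,0,0,0,0],[0,0.0003,0,0,0,0,0]]' && python3 g.py && python3 -m handwheel '[[0,0.0003,0,0,0,0,0],[0,0.0003,0,0,0,0,0]]' && python3 g.py && python3 -m handwheel '[[0,0.0003,0,0,0,0,0],[0,0.0003,0,0,0,0,0]]' && python3 g.py && python3 -m handwheel '[[0,0.0003,0,0,0,0,0],[0,0.0003,0,0,0,0,0]]' && python3 g.py && python3 -m handwheel '[[0,0.0003,0,0,0,0,0],[0,0.0003,0,0,0,0,0]]'
```

```text
time: 21.38
tool_pos: [0.5667, 0.1226, 0.1151]
tcp_rot: [-1.54, 0.365, -0.365]
wrist_force: [0.3, 0.4, 1.6]
width: 0.266
time: 21.62
tool_pos: [0.5666, 0.1226, 0.1145]
tcp_rot: [-1.54, 0.365, -0.365]
wrist_force: [0.2, 0.3, 2.2]
width: 0.264
time: 21.88
tool_pos: [0.5667, 0.1226, 0.1139]
tcp_rot: [-1.54, 0.365, -0.365]
wrist_force: [0.1, 0.9, 2.2]
width: 0.267
time: 22.12
tool_pos: [0.5667, 0.1226, 0.1133]
tcp_rot: [-1.54, 0.365, -0.365]
wrist_force: [0.6, 1.1, 2.4]
width: 0.268
time: 22.38
tool_pos: [0.5667, 0.1226, 0.113]
tcp_rot: [-1.54, 0.365, -0.365]
wrist_force: [-0.8, 0.7, 5.4]
width: 0.264
```

Bottom felt (5.4 against a running 2.1 N). The aim is a wrist fz of about 9.6: a total push of 12 N, less the weight reading of -2.4.

```bash

python3 -m handwheel '[[0,0.0002,0,0,0,0,0],[0,0,0,0,0,0,0]]'; python3 -m handwheel '[[0,0,0,0,0,0,0]]'
```

```text
time: 22.62
tool_pos: [0.5667, 0.1226, 0.113]
tcp_rot: [-1.54, 0.365, -0.365]
wrist_force: [-0.8, 1.2, 6.0]
width: 0.268
time: 22.75
tool_pos: [0.5667, 0.1226, 0.1131]
tcp_rot: [-1.54, 0.365, -0.365]
wrist_force: [-0.8, 0.7, 6.0]
width: 0.265
```

```bash

python3 -m handwheel '[[0,0.0003,0,0,0,0,0],[0,0,0,0,0,0,0]]'; python3 -m handwheel '[[0,0,0,0,0,0,0]]'
```

```text
time: 23.0
tool_pos: [0.5668, 0.1226, 0.113]
tcp_rot: [-1.54, 0.365, -0.365]
wrist_force: [-1.7, 0.3, 6.5]
width: 0.269
time: 23.12
tool_pos: [0.5667, 0.1226, 0.113]
tcp_rot: [-1.54, 0.365, -0.365]
wrist_force: [-0.8, 1.1, 6.0]
width: 0.262
```

```bash

python3 -m handwheel '[[0,0.0004,0,0,0,0,0],[0,0,0,0,0,0,0]]'; python3 -m handwheel '[[0,0,0,0,0,0,0]]';python3 -m handwheel '[[0,0,0,0,0,0,0]]'
```

```text
time: 23.38
tool_pos: [0.5668, 0.1226, 0.113]
tcp_rot: [-1.54, 0.365, -0.366]
wrist_force: [-1.9, 0.7, 8.2]
width: 0.268
time: 23.5
tool_pos: [0.5669, 0.1226, 0.113]
tcp_rot: [-1.54, 0.365, -0.366]
wrist_force: [-1.9, 0.6, 8.1]
width: 0.269
time: 23.62
tool_pos: [0.5668, 0.1226, 0.1129]
tcp_rot: [-1.54, 0.365, -0.366]
wrist_force: [-1.6, -0.4, 8.5]
width: 0.267
```

```bash

python3 -m handwheel '[[0,0.0004,0,0,0,0,0],[0,0,0,0,0,0,0]]'; python3 -m handwheel '[[0,0,0,0,0,0,0],[0,0,0,0,0,0,0],[0,0,0,0,0,0,0],[0,0,0,0,0,0,0]]';python3 -m handwheel '[[0,0,0,0,0,0,0],[0,0,0,0,0,0,0],[0,0,0,0,0,0,0],[0,0,0,0,0,0,0]]'
```

```text
time: 23.88
tool_pos: [0.5669, 0.1226, 0.1129]
tcp_rot: [-1.54, 0.365, -0.366]
wrist_force: [-2.1, -0.5, 10.2]
width: 0.266
time: 24.38
tool_pos: [0.5669, 0.1226, 0.1129]
tcp_rot: [-1.54, 0.365, -0.366]
wrist_force: [-2.3, 0.8, 10.5]
width: 0.266
time: 24.88
tool_pos: [0.5669, 0.1226, 0.1129]
tcp_rot: [-1.54, 0.365, -0.366]
wrist_force: [-2.9, 0.3, 10.4]
width: 0.266
```

Held steady at about 12.7 N for over 1 s. I'll hold a bit more, then unload most of the push without lifting, and open.

```bash

python3 -m handwheel '[[0,0,0,0,0,0,0],[0,0,0,0,0,0,0],[0,0,0,0,0,0,0],[0,0,0,0,0,0,0]]';python3 -m handwheel '[[0,-0.0004,0,0,0,0,0],[0,-0.0004,0,0,0,0,0],[0,-0.0003,0,0,0,0,0],[0,0,0,0,0,0,0]]'
```

```text
time: 25.38
tool_pos: [0.567, 0.1226, 0.1129]
tcp_rot: [-1.54, 0.365, -0.366]
wrist_force: [-2.8, 0.7, 9.5]
width: 0.264
time: 25.88
tool_pos: [0.5668, 0.1225, 0.113]
tcp_rot: [-1.54, 0.365, -0.366]
wrist_force: [-0.6, -0.3, 5.9]
width: 0.264
```

```bash

python3 -m handwheel '[[0,0,0,0,0,0,0.35],[0,0,0,0,0,0,0.5],[0,0,0,0,0,0,0.7],[0,0,0,0,0,0,0.9],[0,0,0,0,0,0,0.9]]' 20;  python3 w.py w11
python3 - <<'E'
from h import *
from workcell import optics
s=optics.read_camera("scene")
a=cv2.resize(s["image"][190:260,290:340],None,fx=8,fy=8,interpolation=2)
b=cv2.resize(np.load("w11.npz")["image"][150:290,200:300],None,fx=4,fy=4,interpolation=2)
cv2.imwrite("pics/s11.png",np.hstack([a[:,:400],b[:560]])[:,:,::-1])
E
```

```text
time: 26.5
tool_pos: [0.5665, 0.1225, 0.1124]
tcp_rot: [-1.54, 0.365, -0.365]
wrist_force: [0.4, 0.3, 0.7]
width: 0.901
26.5 [0.5665 0.1225 0.1124] [[0.893, -0.0, 0.449], [-0.449, -0.0, 0.893], [-0.0, -1.0, -0.0]] [0.45 0.27 0.66]
[[0.0, 0.966, 0.26, -0.063], [0.001, -0.26, 0.966, -0.142], [1.0, -0.0, -0.001, -0.001], [0.0, 0.0, 0.0, 1.0]]
```

View pics/s11.png

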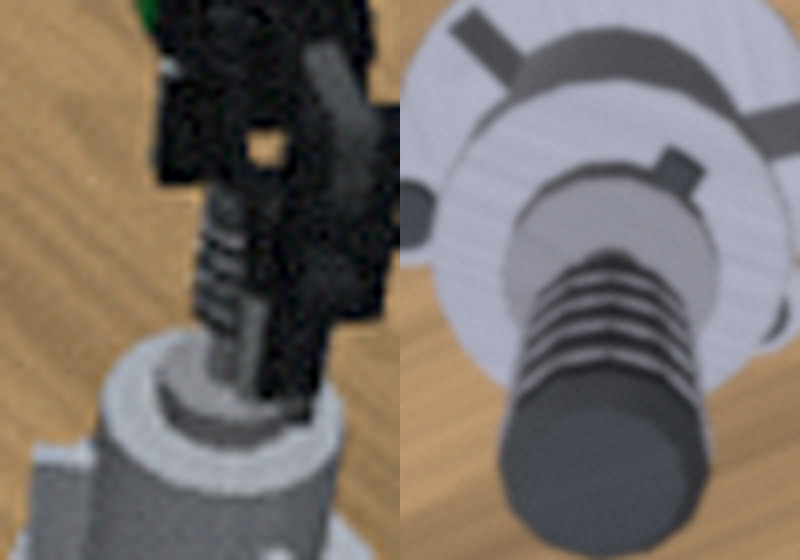

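Released and standing. Both jaws are clear of the head, so I'll raise straight up.

```bash

python3 -m handwheel '[[0,-0.01,0,0,0,0,0.9],[0,-0.02,0,0,0,0,0.9],[0,-0.025,0,0,0,0,0.9],[0,-0.025,0,0,0,0,0.9],[0,-0.025,0,0,0,0,0.9],[0,-0.02,0,0,0,0,0.9],[0,0,0,0,0,0,0.9],[0,0,0,0,0,0,0.9]]';  python3 w.py w12
python3 - <<'E'
from h import *
from workcell import optics
s=optics.read_camera("scene")
def proj(P):
    Ti=np.linalg.inv(s["world_from_camera"]); 
    return cv2.projectPoints(np.array([P],float),cv2.Rodrigues(Ti[:3,:3])[0],Ti[:3,3],s["mtx"],s["dist"])[0].ravel()
a=cv2.resize(s["image"][190:260,290:340],None,fx=8,fy=8,interpolation=2)
for h in (.012,.072): 
    q=(proj(np.array([.56494,.1250,.08+h]))-[290,190]+.5)*8; cv2.circle(a,tuple(q.astype(int).tolist()),3,(255,0,0),1)
b=cv2.resize(np.load("w12.npz")["image"][100:290,180:320],None,fx=2.8,fy=2.8,interpolation=2)
o=np.zeros((560,792,3),np.uint8);o[:,:400]=a;o[:b.shape[0],400:]=b[:532,:392]
cv2.imwrite("pics/s12.png",o[:,:,::-1]); cv2.imwrite("pics/sc12.png",s["image"][:,:,::-1])
E
```

```text
time: 27.6
tool_pos: [0.5662, 0.1225, 0.2369]
tcp_rot: [-1.54, 0.366, -0.365]
wrist_force: [0.3, 0.1, -0.7]
width: 0.902
27.6 [0.5662 0.1225 0.2369] [[0.893, -0.001, 0.449], [-0.449, -0.0, 0.893], [-0.001, -1.0, -0.001]] [ 0.26  0.06 -0.72]
[[0.0, 0.966, 0.26, -0.063], [0.001, -0.26, 0.966, -0.142], [1.0, -0.0, -0.001, -0.001], [0.0, 0.0, 0.0, 1.0]]
```

View pics/s12.png

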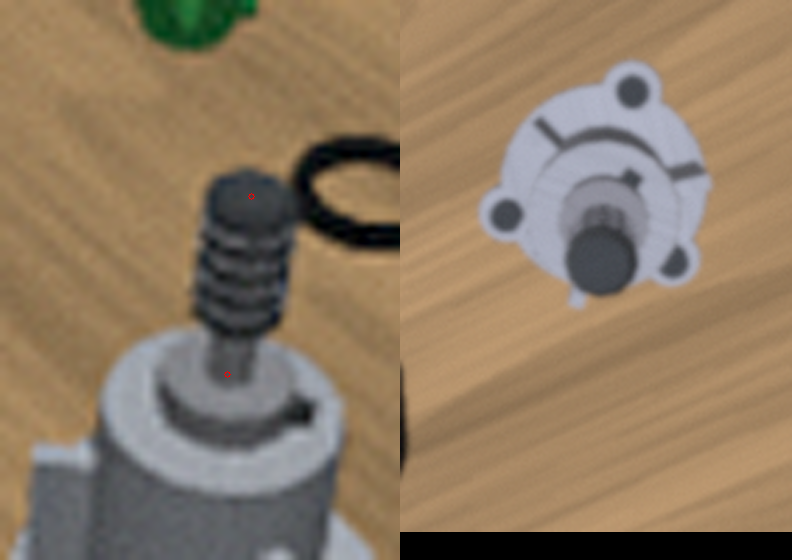

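View pics/sc12.png

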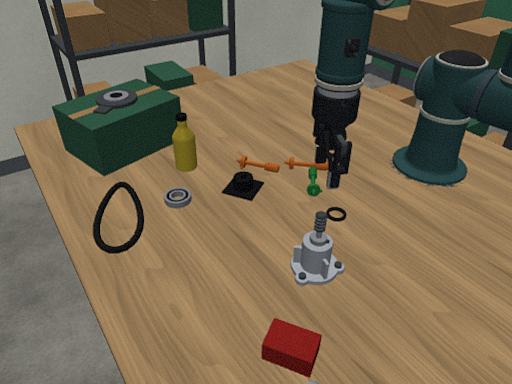

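```bash
python3 -c "
from workcell import workorder,bot
print(bot.read_state()['time'],bot.read_state()['wrist_force']); print(workorder.finish_job())"
```

```text
27.7 [ 0.38180837  0.51298193 -0.15356933]
the job is handed in; nothing more can be done
None
```

The gauge is standing upright in the housing's bore with its stop ring flat on the face. I handed the job in at 27.7 s, well under the 72 s limit; no verdict came back.

- **Pressing:** the stop ring met the face as expected. I felt the bottom with the fingers' end at z ≈ 0.113 m, which puts the bore at about 58 mm deep. I held about 12–13 N in all for about 1.5 s. By the wrist force the tip bore about 8 N; the highest wrist reading between moves was 10.5 N.
- **Last checks:** in the scene camera, the projected bore axis passes through the head top and the ring centre, so the rod is upright. The ring still lies on the face, the jaws are open and raised clear, and the wrist force is back to about zero. Bottle, carton, bearing and seal ring look unmoved.
- **Look-alikes:** the orange and green look-alikes stood upright in the first picture. They were already down in the first wrist picture at 2 s, and the green one later lay slightly away from where it had stood. I never went near them, and the arm passed well above, so they probably toppled off their narrow tips by themselves. I couldn't confirm that.

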